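# Snap the seed tray lid shut

### The arm

A 6-joint arm with a two-finger parallel gripper is mounted at the origin on the work surface. World frame = base frame: x ahead of the robot, y to its left, z up, the work surface at z = 0. Lengths are in m, angles in rad, forces in N, time in s.
With the tool pointing down it reaches from about 0.3 to 0.775 m from the base axis. Payload 14.6 kg.
Tool frame: the origin (TCP) lies on the centre line of the jaws, within the pads' length; the fingertips stand 25 mm ahead of it and the grasp point (between the pads) lies 6 mm ahead of it; x points along the fingers, y is the direction in which the jaws open and shut, and the axes are right-handed (so a half turn about x gives the same grasp; the last joint's range is limited). The gripper opens to 94 mm and grips with 3 to 60 N. Pads are 16 mm wide; open, the fingers measure 119 mm over their backs; the gripper's body (75 mm by 177 mm) begins 78 mm behind the grasp point.
Start: joints at [1.207, 0.3, 1.521, -0, 1.321, -0.067], TCP at [0.161, 0.526, 0.205] pointing down, gripper open.
Joint ranges: [-3.03, 3.03], [-0.79, 2.21], [0.23, 2.52], [-1.04, 4.18], [0, 3.07], [-2.55, 2.55]. Speed limits (rad/s): [2.22, 2.22, 2.57, 3.14, 3.14, 3.14].

### API

Orientations are given as a rotation vector (axis times angle).
In Python, from plant import status, optics, arm gives the robot as it stands.
- The arm moves only by the tool play_rows, never from a script. Its argument "targets" is a list that holds one entry, the list of rows, each a list of 7 numbers: the shift along the tool's x, y, z in m, then the turn, a rotation vector about the tool's x, y, z in degrees, then the gripper's target within -1 to 1 (shut at 1, half-way at 0, fully open at -1). In form: [[[tx, ty, tz, ax, ay, az, grip], ...]]. A call has 1 to 8 rows; each row shifts and turns the commanded pose from where the row before left it, along the tool's axes as they then stand; what a row does not reach is not made up. A row lasts 1/8 s, in which the tool goes at most 62.5 mm and 10.7 degrees, less where a joint would pass 70% of its speed; a pose out of reach is approached as far as the arm can. A call with a gripper value outside its range is refused whole. The fingers move at their own pace and stop on an object; "newtons" is the grip in N (left out, the last holds). Time passes only in rows, so rows that do not move let the fingers close. It gives the time, the measured TCP pose, the force and the opening at its end, in the units of the state.
- status.sense(): the state, without advancing time (a new reading comes with each control period).
- optics.capture(name): name is "side" or "top"; returns a dict with "image" (384x512x3 uint8, red, green, blue), "fx", "fy", "cx", "cy" (pixels), "extrinsics" (4x4, takes a point from camera to world coordinates). Camera axes: x right, y down, z forward; pixel columns grow to the right and rows downward; lengths in m; the calibration is good to about 2 mm. A picture is of the moment at which its call begins. There is no depth.
- arm.hand_in(): hands the job in, once; it reports no verdict.
The state is a dict: "clock": time; "joints": joint angles; "joint_vel": joint speeds; "joint_efforts": joint torques, N m; "tool_pos": TCP position; "tcp_rot": TCP orientation; "ft_force": force on the tool from outside, world axes, zero at the start; "torque": the same for the moment, N m; "opening": finger opening in m.
Only numpy, scipy, OpenCV 4.12 (cv2) and the standard library are available. Lean on these libraries where they do the work, as an engineer would, in place of code of your own. Each camera call takes 0.05 s, during which the arm holds its last target.

### The job

Press the four green rim sections of the seed tray's lid down until each snaps shut, flush with the white corner blocks: the section on the hinge side first, then the two end sections in either order, and the front section with the orange thumb tab last. Only press with the fingers: do not lift or shove the tray, and leave the other things on the bench where they are.

Things in the scene. Friction and masses are not known exactly. Their poses are not given: they have to be found in the camera images.
- tray: White plastic seed tray, loose on the bench, about 1 kg, rim 170 mm (its x) by 250 mm (its y), foot 150 by 230 mm. Origin: centre of its underside; z up; +x to the hinge side (two dark hinge barrels outside the rim), -x to the front, +y to the left end, -y to the right end. Its rim: four white 28 mm corner blocks, top 70 mm above the bench, and four green sections 26 mm wide between them.
- vent_top (a point): Top middle of the small grey vent cap (24 mm across) at the centre of the lid's clear pane, 68 mm above the bench. The pane is fixed and recessed, its top 60 mm above the bench.
- rim_hinge (a joint): Slide of the green rim section on the hinge side (190 mm long along tray y). Value: metres pressed down. 0 = open, 10 mm proud of the corner blocks; 0.010 = shut, flush with them, on a rigid stop. Over-centre snap: resists with about 5 N at first, less as it sinks; after about 5 mm it snaps down to 0.010 by itself and stays; pressed less (under 4 mm), it springs back up.
- rim_left (a joint): Slide of the green rim section at the left (+y) end (110 mm long along tray x). Same values and snap as rim_hinge.
- rim_right (a joint): Slide of the green rim section at the right (-y) end (110 mm long along tray x). Same values and snap as rim_hinge.
- rim_front (a joint): Slide of the green rim section on the front side (190 mm long along tray y, an orange thumb tab in the middle of its outer edge). Same values and snap as rim_hinge.
- rim_hinge_top (a point): Point at the middle of the top face of the hinge-side section, 72 mm from the tray's centre along its +x; 80 mm above the bench when open, 70 mm when shut. Its axes are the tray's.
- rim_left_top (a point): Point at the middle of the top face of the left end section, 112 mm from the tray's centre along its +y; 80 mm above the bench when open, 70 mm when shut. Its axes are the tray's.
- rim_right_top (a point): Point at the middle of the top face of the right end section, 112 mm from the tray's centre along its -y; 80 mm above the bench when open, 70 mm when shut. Its axes are the tray's.
- rim_front_top (a point): Point at the middle of the top face of the front section, 72 mm from the tray's centre along its -x; 80 mm above the bench when open, 70 mm when shut. Its axes are the tray's.
- pot: Glazed green ceramic pot, loose, 96 mm across the rim, 85 mm high, standing beside the tray. Origin: centre of its underside. Not to be disturbed.
- markers: Bamboo plant markers standing in a 60 x 50 x 35 mm wooden block, one loose piece, 130 mm high. Origin: centre of its underside. Not to be disturbed.
- fork: Short steel hand fork with a wooden handle, loose, lying along its own x, 220 mm long, 54 mm wide, 22 mm high. Origin: on its underside near mid-length. Not to be disturbed.
- jar: Small seed jar with a yellow cap, loose, 56 mm across, 75 mm high. Origin: centre of its underside. Not to be disturbed.
- tamper: Wooden seed tamper, loose, a block 80 x 60 x 18 mm with a dark knob on top, 63 mm high. Origin: centre of its underside. Not needed, not to be disturbed.
- toolbox: Green tin tool box with two steel latches, fixed, 324 mm (along x) x 164 mm x 128 mm high, wire handle on top up to 154 mm. Origin: centre of its underside. An obstacle.

How it is judged:
By the outcome, as a careful person would: the job done as asked, in the order asked, and still so for the second after the job is handed in, with the robot touching nothing.
It also fails if it takes over 51 s, if anything falls off the work surface, if the arm or the gripper's body presses on something with over 40 N, if the wrist force passes 120 N, or if a joint passes its speed limit or range.

## Working session

There is one attempt and no reset: what is moved stays moved. The work goes in short steps, Python scripts to look and compute and a tool call to move; the robot and the scene stay as the last step left them, time stands still between calls to the robot, and variables do not carry over. Pictures are saved under pics/ and viewed, and the job is handed in when it is done.

Besides the shell and the picture viewer there is one more tool, called after "Call:" as name(argument=value, ...) on one line, values as JSON. play_rows: Moves the arm, as the interface text tells. Its arguments: {"type":"object","properties":{"targets":{"type":"array","items":{"type":"array","items":{"type":"array","items":{"type":"number"}}}},"newtons":{"type":"number"}},"required":["targets"]}

```bash
mkdir -p pics; ls; python3 - <<'E'
from plant import status, optics
import cv2,numpy as np,pickle
s=status.sense();print(s)
for n in("side","top"):
    c=optics.capture(n);pickle.dump(c,open(f"{n}0.pkl","wb"))
    cv2.imwrite(f"pics/{n}0.png",c["image"][:,:,::-1]); print(n,c["fx"],c["fy"],c["cx"],c["cy"],np.round(c["extrinsics"],4).tolist())
E
```

```text
pics
{'clock': 0.0, 'joints': array([ 1.20739317e+00,  3.00470004e-01,  1.52156201e+00, -6.85400260e-06,
        1.32069932e+00, -6.65954223e-02]), 'joint_vel': array([-7.13864293e-04, -6.04770332e-04, -1.02558493e-03, -1.00982895e-03,
       -2.50329543e-04,  7.96078704e-05]), 'joint_efforts': array([-1.68884271e-03, -5.31794322e+01, -3.52726114e+01,  7.07452185e-02,
        2.44784262e-02, -1.33059070e-04]), 'tool_pos': array([0.16076909, 0.52571134, 0.204595  ]), 'tcp_rot': array([ 0.2320863 ,  1.55845025, -0.23384132]), 'ft_force': array([ 0.35368049,  0.72367057, -0.90110651]), 'torque': array([-0.01780465,  0.05229261, -0.0154896 ]), 'opening': 0.09374978997483079}
side 494.13945160643794 494.13945160643794 268.42400609752474 189.56357870499997 [[-0.9774, -0.1523, 0.1467, 0.2617], [-0.2111, 0.6623, -0.7189, 1.2901], [0.0124, -0.7336, -0.6795, 1.3829], [0.0, 0.0, 0.0, 1.0]]
top 468.46169146887536 468.46169146887536 259.34983420881883 186.77318063974016 [[-0.0216, -0.9955, 0.0922, 0.4219], [-0.9998, 0.0213, -0.0041, -0.0993], [0.0021, -0.0922, -0.9957, 1.7494], [0.0, 0.0, 0.0, 1.0]]
```

View pics/side0.png

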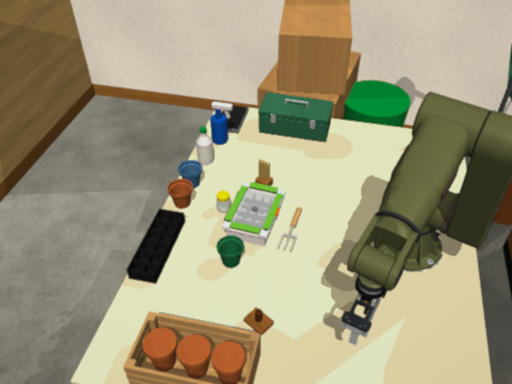

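View pics/top0.png

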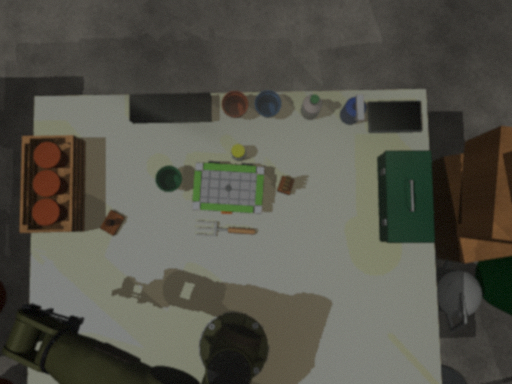

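The side view shows the tray at about (255,210), with the jar behind it, the markers at its upper end, the pot at its lower end and the fork in front. In the top view the tray centre is near (229,188), with the orange tab at (227,212) facing the robot. I'll zoom in and measure it.

```bash
cat > h.py <<'E'
import numpy as np,cv2,pickle
def ray(c,u,v,z):
    d=np.array([(u-c["cx"])/c["fx"],(v-c["cy"])/c["fy"],1]);E=c["extrinsics"]
    d=E[:3,:3]@d;o=E[:3,3];return (o+d*(z-o[2])/d[2])
def proj(c,p):
    E=c["extrinsics"];q=E[:3,:3].T@(np.asarray(p)-E[:3,3]);return c["fx"]*q[0]/q[2]+c["cx"],c["fy"]*q[1]/q[2]+c["cy"]
E
python3 - <<'E'
from h import *
for n,(x0,y0,x1,y1),k in(("top",(145,130,315,250),4.5),("side",(200,150,320,280),4.5)):
    c=pickle.load(open(n+"0.pkl","rb"));im=c["image"]
    cv2.imwrite(f"pics/{n}0z.png",cv2.resize(im[y0:y1,x0:x1,::-1],None,fx=k,fy=k,interpolation=cv2.INTER_CUBIC))
    hsv=cv2.cvtColor(im,cv2.COLOR_RGB2HSV)
    m=cv2.inRange(hsv,(38,110,90),(60,255,255)); 
    nn,l,st,ce=cv2.connectedComponentsWithStats(m)
    for i in range(1,nn):
        if st[i,4]>15: 
            r=cv2.minAreaRect(np.argwhere(l==i)[:,::-1].astype(np.float32)); print(n,st[i],ce[i].round(1),r,ray(c,*ce[i],.08).round(4))
    m=cv2.inRange(hsv,(8,150,120),(20,255,255));nn,l,st,ce=cv2.connectedComponentsWithStats(m)
    for i in range(1,nn):
        if st[i,4]>6:print("orange",st[i],ce[i].round(1),ray(c,*ce[i],.075).round(4))
E
```

```text
top [204 163  52   9 322] [229.3 167.1] ((229.5214080810547, 167.15757751464844), (51.33732986450195, 6.237829208374023), 3.5763344764709473) [6.495e-01 3.000e-04 8.000e-02]
top [193 171   8  30 187] [196.5 185. ] ((196.36949157714844, 185.45797729492188), (6.518862247467041, 29.201841354370117), 3.8140745162963867) [0.5876 0.1186 0.08  ]
top [256 175   8  30 181] [259.2 189.1] ((259.17034912109375, 189.44471740722656), (6.119748115539551, 29.201841354370117), 3.814074993133545) [ 0.5681 -0.1054  0.08  ]
top [201 204  52   8 296] [226.7 207.4] ((226.50389099121094, 207.437744140625), (51.33732986450195, 5.801180839538574), 3.5763344764709473) [0.5051 0.0116 0.08  ]
side [250 182  27  11 149] [263.3 187. ] ((263.14117431640625, 186.86471557617188), (26.465518951416016, 5.7486572265625), 12.52880859375) [ 0.5657 -0.0983  0.08  ]
side [225 186  22  35 242] [235.4 203.5] ((235.50001525878906, 203.00001525878906), (6.260990142822266, 38.013153076171875), 26.56505012512207) [0.6477 0.0149 0.08  ]
side [263 193  20  37 236] [272.2 211.4] ((272.26397705078125, 211.1954345703125), (6.37252998
[... 496 characters left out ...]
 -0.5932  0.075 ]
orange [233 103  26   5  36] [245.3 104.9] [ 0.7773 -0.6502  0.075 ]
orange [332 111   2   6   7] [332.9 113.4] [ 0.3606 -0.6745  0.075 ]
orange [404 125   8   3  11] [407.6 126. ] [ 0.0164 -0.6517  0.075 ]
orange [260 164   4   8   9] [261.3 167.4] [ 0.6004 -0.2173  0.075 ]
orange [256 173  16  11  91] [263.3 179.2] [ 0.5769 -0.1486  0.075 ]
orange [168 179  25  18 312] [180.4 187.5] [ 0.8811 -0.0282  0.075 ]
orange [276 208   4   8  16] [277.2 211.1] [0.4871 0.0144 0.075 ]
orange [245 308  28  25 280] [258.3 321.6] [0.45   0.4873 0.075 ]
orange [142 327  35  35 901] [159.  343.1] [0.7156 0.6199 0.075 ]
orange [ 176  334   70   42 1879] [210.6 353.8] [0.5592 0.6195 0.075 ]
```

```bash
sleep 1; ls pics
```

```text
side0.png
side0z.png
top0.png
top0z.png
```

View pics/top0z.png

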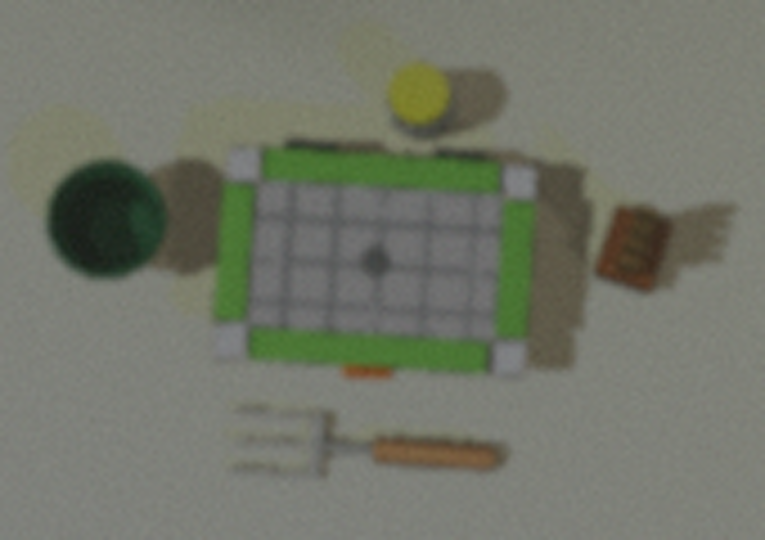

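View pics/side0z.png

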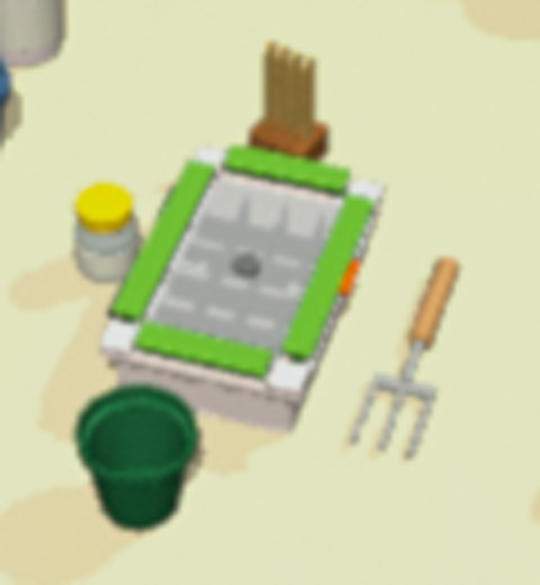

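```bash
cat >> h.py <<'E'
from scipy.spatial.transform import Rotation
def to_tool(s,tip):
    "shift in tool axes (m) bringing the fingertip to tip"
    R=Rotation.from_rotvec(s["tcp_rot"]).as_matrix()
    return R.T@(np.asarray(tip)-(s["tool_pos"]+R[:,0]*.025))
E
python3 - <<'E'
from h import *
from plant import status
s=status.sense();R=Rotation.from_rotvec(s["tcp_rot"]).as_matrix();print(R.round(3))
c=pickle.load(open("top0.pkl","rb"));print("vent",ray(c,228.3,188.2,.068))
c2=pickle.load(open("side0.pkl","rb"));print("vent side",ray(c2,200+246/4.5,150+265/4.5,.068))
ctr=np.array([.577,.0065]);a=np.deg2rad(-4.8);ex=np.array([np.cos(a),np.sin(a)]);ey=np.array([-ex[1],ex[0]])
for n,p in dict(hinge=ctr+.072*ex,left=ctr+.112*ey,right=ctr-.112*ey,front=ctr-.072*ex).items():
    print(n,p.round(4),to_tool(s,[*p,.10]).round(4),"top px",np.round(proj(c,[*p,.08]),1))
E
```

```text
[[-0.     0.292  0.956]
 [-0.001  0.956 -0.292]
 [-1.    -0.001 -0.   ]]
vent [0.57473143 0.0057221  0.068     ]
vent side [0.5733566  0.01493161 0.068     ]
hinge [6.487e-01 5.000e-04] [ 0.08   -0.3595  0.6203] top px [229.2 167.4]
left [0.5864 0.1181] [ 0.0799 -0.2652  0.5262] top px [196.6 185.3]
right [ 0.5676 -0.1051] [ 0.0801 -0.4842  0.5736] top px [259.1 189.2]
front [0.5053 0.0125] [ 0.08   -0.3899  0.4795] top px [226.5 207.4]
```

Call:
play_rows(targets=[[[0, -0.0225, 0.0387, 0, 0, 0, 1], [0, -0.0225, 0.0387, 0, 0, 0, 1], [0, -0.0225, 0.0387, 0, 0, 0, 1], [0, -0.0225, 0.0387, 0, 0, 0, 1], [0, -0.0225, 0.0387, 0, 0, 0, 1], [0, -0.0225, 0.0387, 0, 0, 0, 1], [0, -0.0225, 0.0387, 0, 0, 0, 1], [0, -0.0225, 0.0387, 0, 0, 0, 1]]], newtons=20)

```text
clock: 1.1
tool_pos: [0.405, 0.262, 0.205]
tcp_rot: [0.233, 1.558, -0.233]
ft_force: [0.2, -0.3, -0.8]
opening: 0.0175
```

Call:
play_rows(targets=[[[0, -0.0225, 0.0387, 0, 0, 0, 1], [0, -0.0225, 0.0387, 0, 0, 0, 1], [0, -0.0225, 0.0387, 0, 0, 0, 1], [0, -0.0225, 0.0387, 0, 0, 0, 1], [0, -0.0225, 0.0387, 0, 0, 0, 1], [0, -0.0225, 0.0387, 0, 0, 0, 1], [0, -0.0225, 0.0387, 0, 0, 0, 1], [0, -0.0225, 0.0387, 0, 0, 0, 1]]])

```text
clock: 2.1
tool_pos: [0.6484, -0.0006, 0.2047]
tcp_rot: [0.233, 1.559, -0.233]
ft_force: [-0.0, -0.1, 0.0]
opening: 0.0006
```

Call:
play_rows(targets=[[[0.03, 0, 0, 0, 0, 0, 1], [0.03, 0, 0, 0, 0, 0, 1], [0.01, 0, 0, 0, 0, 0, 1], [0, 0, 0, 0, 0, 0, 1]]])

```text
clock: 2.6
tool_pos: [0.6477, 0.0007, 0.1352]
tcp_rot: [0.233, 1.559, -0.233]
ft_force: [-0.7, -1.0, -0.2]
opening: 0.0006
```

```bash
python3 - <<'E'
from h import *
from plant import status,optics
s=status.sense();print(s["clock"],s["tool_pos"],s["ft_force"],s["opening"],to_tool(s,[.6475,.002,.10]))
for n,(x0,y0,x1,y1) in(("top",(145,120,315,250)),("side",(200,130,320,240))):
    c=optics.capture(n);im=c["image"]
    cv2.imwrite(f"pics/{n}1z.png",cv2.resize(im[y0:y1,x0:x1,::-1],None,fx=4.5,fy=4.5,interpolation=cv2.INTER_CUBIC))
E
```

```text
2.6 [0.6476528  0.00068226 0.13518119] [-0.74024681 -0.96082199 -0.18578867] 0.0005562214775669863 [ 0.01018134  0.00121909 -0.00051258]
```

View pics/side1z.png

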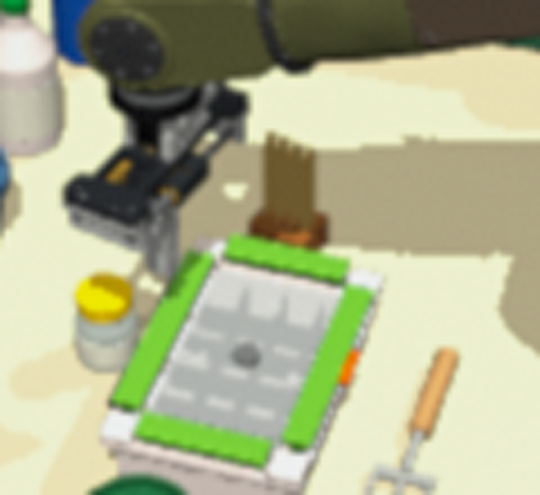

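View pics/top1z.png

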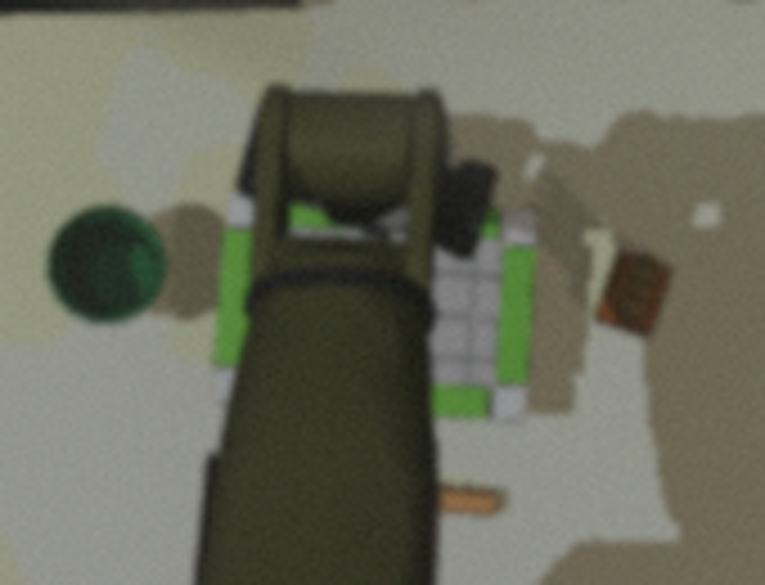

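The side view puts the fingertips at about zoom (160,275), above the middle of the hinge section. The jar at (105,320) is clear of them, and the top view is blocked by the arm. Next I'll lower the tips onto the hinge section.

Call:
play_rows(targets=[[[0.014, 0.001, 0, 0, 0, 0, 1], [0.01, 0, 0, 0, 0, 0, 1], [0.003, 0, 0, 0, 0, 0, 1], [0.002, 0, 0, 0, 0, 0, 1], [0.002, 0, 0, 0, 0, 0, 1], [0.001, 0, 0, 0, 0, 0, 1]]])

```text
clock: 3.45
tool_pos: [0.6481, 0.0015, 0.1032]
tcp_rot: [0.233, 1.558, -0.233]
ft_force: [0.3, 1.3, 0.1]
opening: 0.0006
```

```bash
python3 - <<'E'
from h import *
from plant import status
s=status.sense();print(s["clock"],s["tool_pos"],s["ft_force"],s["torque"],to_tool(s,[.6475,.002,.072]))
c=pickle.load(open("top0.pkl","rb"));print("jar",ray(c,145+420/4.5,130+93/4.5,.075))
E
```

```text
3.45 [0.64805392 0.00153837 0.10322308] [0.3376771  1.33426803 0.09870967] [-0.0421675  -0.03283248 -0.02931465] [ 0.00622295  0.0002774  -0.00067159]
jar [ 0.70952997 -0.03307675  0.075     ]
```

Tip at 78 mm with no clear contact yet. I'll keep pressing slowly.

Call:
play_rows(targets=[[[0.002, 0, 0, 0, 0, 0, 1], [0.001, 0, 0, 0, 0, 0, 1]]])

```text
clock: 3.7
tool_pos: [0.648, 0.0015, 0.1]
tcp_rot: [0.233, 1.558, -0.233]
ft_force: [0.4, -0.4, -0.1]
opening: 0.0003
```

Call:
play_rows(targets=[[[0.001, 0, 0, 0, 0, 0, 1], [0.001, 0, 0, 0, 0, 0, 1]]])

```text
clock: 3.95
tool_pos: [0.648, 0.0016, 0.0981]
tcp_rot: [0.233, 1.558, -0.233]
ft_force: [0.3, 0.3, -0.5]
opening: 0.0002
```

Call:
play_rows(targets=[[[0.001, 0, 0, 0, 0, 0, 1], [0.001, 0, 0, 0, 0, 0, 1], [0, 0, 0, 0, 0, 0, 1]]])

```text
clock: 4.32
tool_pos: [0.6479, 0.0016, 0.096]
tcp_rot: [0.233, 1.558, -0.233]
ft_force: [-0.6, -0.2, 0.6]
opening: -0.0001
```

```bash
cat >> h.py <<'E'
def shot(tag,names=("side","top"),box=None):
    from plant import optics
    B=dict(top=(145,120,315,250),side=(200,130,320,250))
    for n in names:
        c=optics.capture(n);x0,y0,x1,y1=B[n];pickle.dump(c,open(f"{n}{tag}.pkl","wb"))
        cv2.imwrite(f"pics/{n}{tag}z.png",cv2.resize(c["image"][y0:y1,x0:x1,::-1],None,fx=4.5,fy=4.5,interpolation=cv2.INTER_CUBIC))
E
python3 - <<'E'
from h import *
shot("2",("side",))
E
```

```text
(no output)
```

View pics/side2z.png

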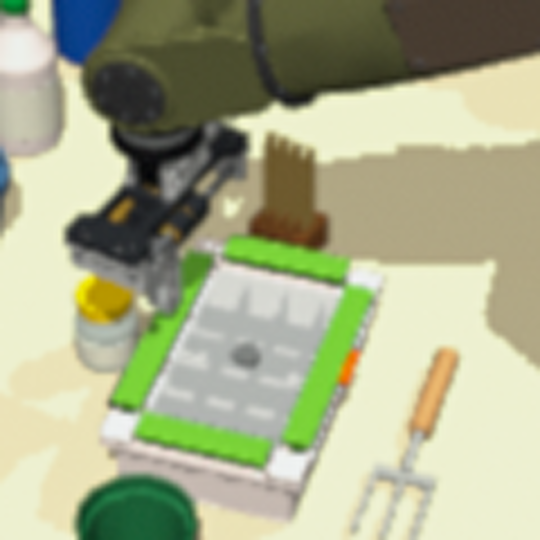

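```bash
python3 - <<'E'
from h import *
c=pickle.load(open("side2.pkl","rb"))
for z in(.06,.071,.08,.09):
    u,v=proj(c,[.648,.0016,z]);print(z,(u-200)*4.5,(v-130)*4.5)
im=c["image"][185:215,225:250,::-1];cv2.imwrite("pics/tip.png",cv2.resize(im,None,fx=20,fy=20,interpolation=cv2.INTER_NEAREST))
im=pickle.load(open("side0.pkl","rb"))["image"][185:215,225:250,::-1];cv2.imwrite("pics/tip0.png",cv2.resize(im,None,fx=20,fy=20,interpolation=cv2.INTER_NEAREST))
E
```

```text
0.06 163.85656795534126 336.86746607839694
0.071 163.44338505901948 327.56871847163364
0.08 163.10286731724838 319.90531186758074
0.09 162.72189022700928 311.3313611120483
```

View pics/tip.png

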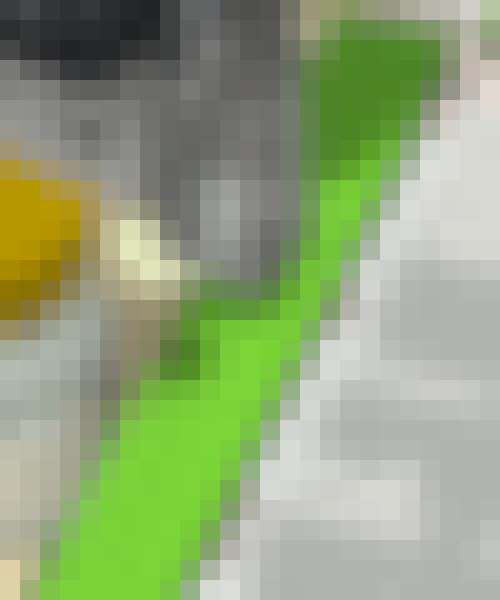

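View pics/tip0.png

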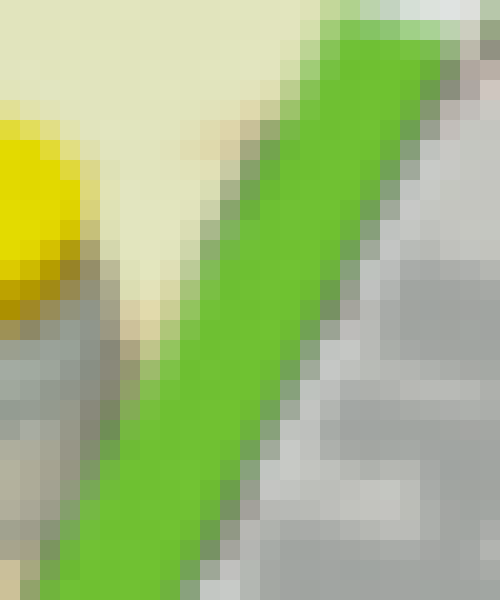

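The tip is centred on the strip in x, but it looks about 10 mm or more higher than expected, and there is still no contact force. I'll keep lowering gently while watching the force.

Call:
play_rows(targets=[[[0.001, 0, 0, 0, 0, 0, 1], [0.001, 0, 0, 0, 0, 0, 1]]])

```text
clock: 4.62
tool_pos: [0.648, 0.0015, 0.0941]
tcp_rot: [0.233, 1.558, -0.233]
ft_force: [-0.3, 0.4, -0.4]
opening: 0.0004
```

Call:
play_rows(targets=[[[0.001, 0, 0, 0, 0, 0, 1], [0.001, 0, 0, 0, 0, 0, 1]]])

```text
clock: 4.88
tool_pos: [0.648, 0.0015, 0.0921]
tcp_rot: [0.233, 1.558, -0.233]
ft_force: [-0.1, 0.7, 0.0]
opening: 0.0003
```

Call:
play_rows(targets=[[[0.001, 0, 0, 0, 0, 0, 1], [0.001, 0, 0, 0, 0, 0, 1]]])

```text
clock: 5.12
tool_pos: [0.648, 0.0015, 0.0901]
tcp_rot: [0.233, 1.558, -0.233]
ft_force: [0.8, -0.3, -0.1]
opening: 0.0006
```

```bash
python3 - <<'E'
from h import *
shot("3")
E
```

```text
(no output)
```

View pics/side3z.png

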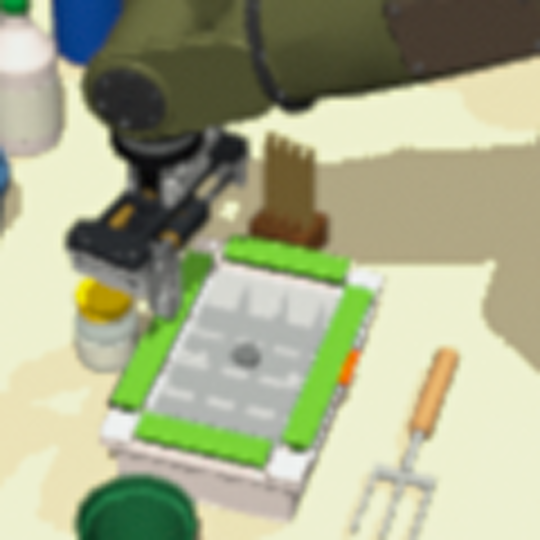

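View pics/top3z.png

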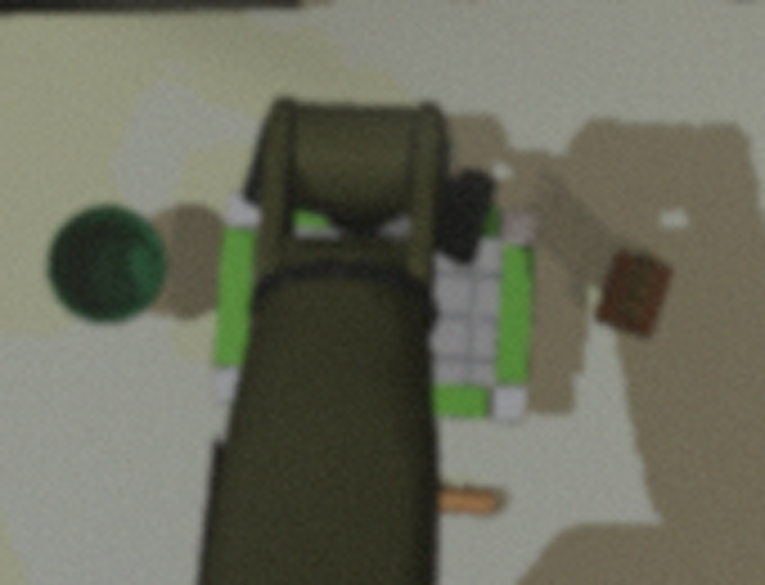

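There is still a small gap between the tip at (165,316) and its shadow, so I'll continue in 1 mm steps.

Call:
play_rows(targets=[[[0.001, 0, 0, 0, 0, 0, 1], [0.001, 0, 0, 0, 0, 0, 1]]])

```text
clock: 5.48
tool_pos: [0.648, 0.0015, 0.0881]
tcp_rot: [0.233, 1.558, -0.233]
ft_force: [-0.6, -1.0, -0.8]
opening: 0.0004
```

Call:
play_rows(targets=[[[0.001, 0, 0, 0, 0, 0, 1], [0.001, 0, 0, 0, 0, 0, 1]]])

```text
clock: 5.72
tool_pos: [0.648, 0.0016, 0.0861]
tcp_rot: [0.233, 1.558, -0.233]
ft_force: [0.9, 0.3, 0.1]
opening: 0.0009
```

```bash
python3 - <<'E'
from h import *
from plant import status
s=status.sense();print(s["clock"],s["tool_pos"],s["ft_force"],s["joints"])
shot("4",("side",))
for t in "0234":
    im=pickle.load(open(f"side{t}.pkl","rb"))["image"][180:215,220:255,::-1];cv2.imwrite(f"pics/t{t}.png",im)
cv2.imwrite("pics/cmp.png",np.hstack([cv2.resize(cv2.imread(f"pics/t{t}.png"),None,fx=10,fy=10,interpolation=cv2.INTER_NEAREST) for t in "24"]))
E
```

```text
5.725 [0.64796533 0.00157761 0.08605474] [0.94957672 0.26132079 0.09899992] [-5.40774261e-02  6.26137983e-01  1.33459571e+00 -5.87313662e-06
  1.18092118e+00 -1.32809411e+00]
```

View pics/cmp.png

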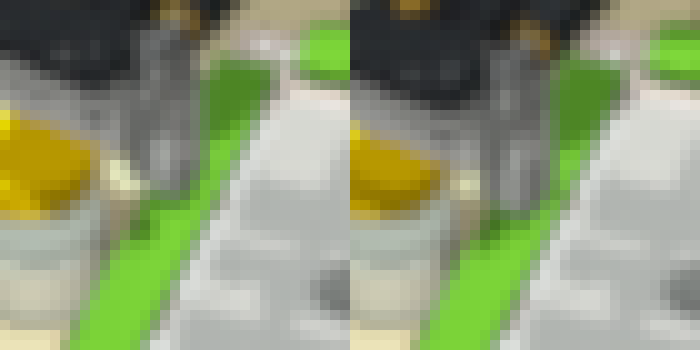

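Tip row 201.5 fits a tip height of about 86 mm rather than 61 mm. The closed tips therefore sit roughly 25 mm shorter than stated. I'll keep going slowly until there is contact.

Call:
play_rows(targets=[[[0.001, 0, 0, 0, 0, 0, 1], [0.001, 0, 0, 0, 0, 0, 1]]])

```text
clock: 6.02
tool_pos: [0.648, 0.0015, 0.0841]
tcp_rot: [0.233, 1.558, -0.233]
ft_force: [-1.0, 0.6, -0.3]
opening: 0.0001
```

Call:
play_rows(targets=[[[0.001, 0, 0, 0, 0, 0, 1], [0.001, 0, 0, 0, 0, 0, 1]]])

```text
clock: 6.28
tool_pos: [0.648, 0.0016, 0.0821]
tcp_rot: [0.233, 1.558, -0.233]
ft_force: [0.2, 0.0, 0.1]
opening: 0.0006
```

Call:
play_rows(targets=[[[0.001, 0, 0, 0, 0, 0, 1], [0.001, 0, 0, 0, 0, 0, 1]]])

```text
clock: 6.52
tool_pos: [0.648, 0.0015, 0.0801]
tcp_rot: [0.233, 1.558, -0.233]
ft_force: [0.4, 0.4, 0.2]
opening: 0.0007
```

Call:
play_rows(targets=[[[0.001, 0, 0, 0, 0, 0, 1], [0.001, 0, 0, 0, 0, 0, 1]]])

```text
clock: 6.78
tool_pos: [0.648, 0.0015, 0.0786]
tcp_rot: [0.233, 1.558, -0.233]
ft_force: [-2.8, -0.1, 4.1]
opening: 0.0005
```

```bash
python3 - <<'E'
from h import *
shot("5",("side",))
c=pickle.load(open("side5.pkl","rb"));cv2.imwrite("pics/s5.png",cv2.resize(c["image"][150:250,200:320,::-1],None,fx=6,fy=6,interpolation=cv2.INTER_CUBIC))
E
```

```text
(no output)
```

View pics/s5.png

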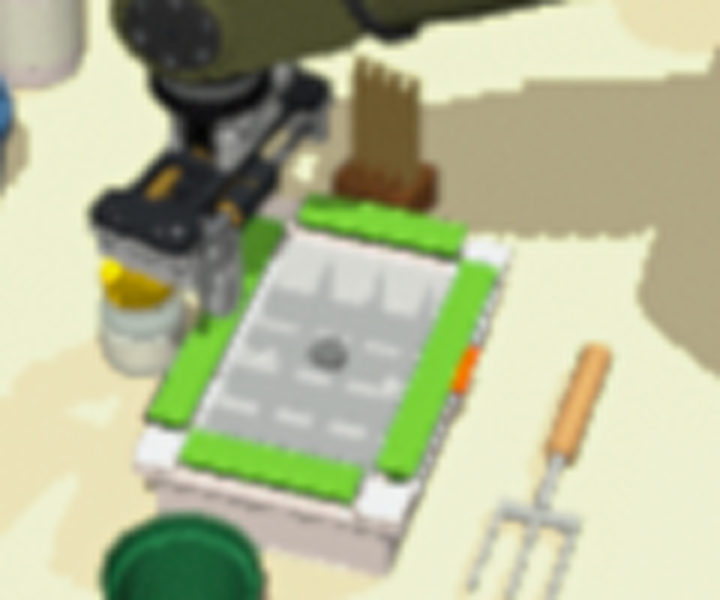

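```bash
python3 - <<'E'
from h import *
from plant import status,optics
for i in range(3):
    s=status.sense();print(s["clock"],s["tool_pos"],s["ft_force"].round(2),s["torque"].round(3)); c=optics.capture("side")
print(s["joint_efforts"])
cv2.imwrite("pics/full.png",c["image"][100:260,180:340,::-1].repeat(4,0).repeat(4,1)[:600])
c=pickle.load(open("side1.pkl","rb")) if 0 else c
print(proj(c,[.648,.0015,.0786]))
E
```

```text
6.825 [0.64803199 0.00156064 0.07844349] [-2.08  0.25  3.33] [-0.027  0.324 -0.013]
6.875 [0.64800247 0.00156033 0.07839586] [-3.15 -0.37  3.49] [-0.017  0.343 -0.041]
6.925 [0.64803076 0.00157256 0.07840157] [-2.15  0.21  4.47] [-0.014  0.327  0.029]
[-1.43897728e-02 -6.63456917e+01 -3.21907246e+01  2.54724920e-02
 -4.56177816e-01  2.77467342e-05]
(np.float64(236.26370236449074), np.float64(201.33774779507348))
```

View pics/full.png

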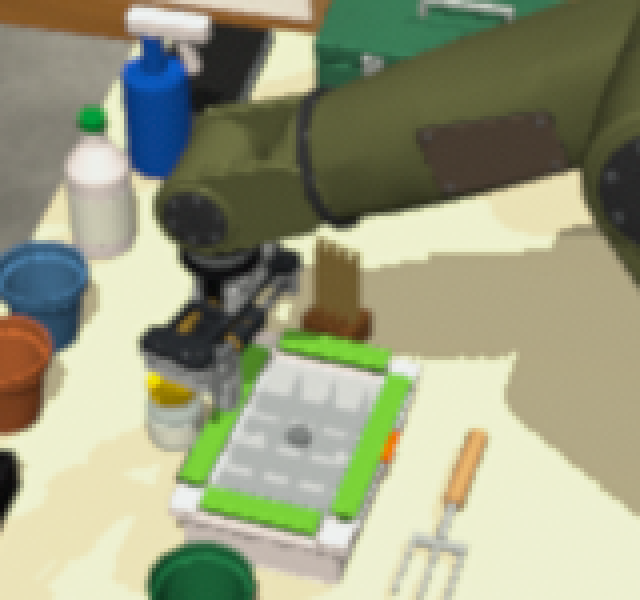

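```bash
python3 - <<'E'
from h import *
f=lambda t:pickle.load(open(f"side{t}.pkl","rb"))["image"]
a,b,b2=f("0"),f("5"),f("4")
def comps(im):
    hsv=cv2.cvtColor(im,cv2.COLOR_RGB2HSV);m=cv2.inRange(hsv,(38,110,90),(60,255,255));n,l,st,ce=cv2.connectedComponentsWithStats(m)
    return [(st[i].tolist(),ce[i].round(2).tolist()) for i in range(1,n) if st[i,4]>15]
for im in(a,b2,b):print(*comps(im),sep="\n");print()
# yellow cap
for im in(a,b2,b):
    hsv=cv2.cvtColor(im,cv2.COLOR_RGB2HSV);m=cv2.inRange(hsv,(22,150,60),(33,255,255));m[:, :200]=0;m[:,250:]=0;m[:170]=0;m[230:]=0
    ys,xs=np.nonzero(m);print(len(xs),xs.min(),xs.max(),ys.min(),ys.max())
cv2.imwrite("pics/c05.png",np.hstack([im[178:228,215:255,::-1].repeat(9,0).repeat(9,1) for im in (a,b)]))
E
```

```text
([250, 182, 27, 11, 149], [263.26, 186.99])
([225, 186, 22, 35, 242], [235.4, 203.5])
([263, 193, 20, 37, 236], [272.21, 211.36])
([230, 222, 30, 12, 176], [244.81, 227.19])

([375, 81, 9, 13, 19], [379.89, 86.53])
([250, 182, 28, 11, 159], [263.41, 186.86])
([225, 185, 22, 36, 204], [234.93, 204.74])
([263, 193, 20, 37, 235], [272.17, 211.43])
([230, 222, 30, 12, 176], [244.81, 227.19])

([373, 81, 10, 14, 23], [378.35, 86.65])
([250, 182, 28, 11, 157], [263.5, 186.92])
([240, 186, 7, 15, 57], [242.3, 191.35])
([263, 193, 20, 37, 235], [272.17, 211.43])
([225, 202, 15, 19, 130], [231.58, 211.15])
([230, 222, 30, 12, 175], [244.77, 227.19])

108 217 228 191 201
75 217 228 192 201
56 217 227 193 200
```

View pics/c05.png

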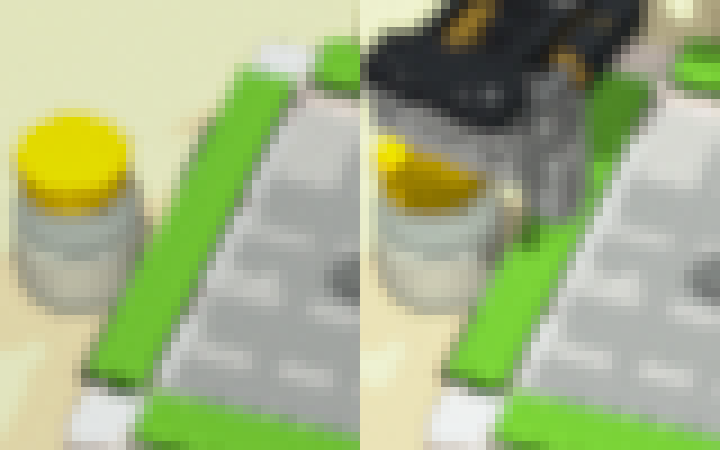

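```bash
python3 - <<'E'
from h import *
from plant import status
s=status.sense();R=Rotation.from_rotvec(s["tcp_rot"]).as_matrix();t=s["tool_pos"]
im=pickle.load(open("side5.pkl","rb"));c=im
o=c["image"][100:260,180:340,::-1].copy();o=cv2.resize(o,None,fx=4,fy=4,interpolation=cv2.INTER_CUBIC)[:600]
def P(q): u,v=proj(c,t+R@np.array(q));return (int((u-180+.5)*4),int((v-100+.5)*4))
for x0,hy,hz,col in((-.072,.0885,.0375,(0,0,255)),(-.072,.0375,.0885,(255,0,255)),(.025,.0125,.008,(0,255,255)),(0,.0125,.008,(255,255,0))):
    cv2.polylines(o,[np.array([P((x0,a*hy,b*hz)) for a,b in((1,1),(1,-1),(-1,-1),(-1,1))])],True,col,1)
cv2.imwrite("pics/ov.png",o)
E
```

```text
(no output)
```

View pics/ov.png

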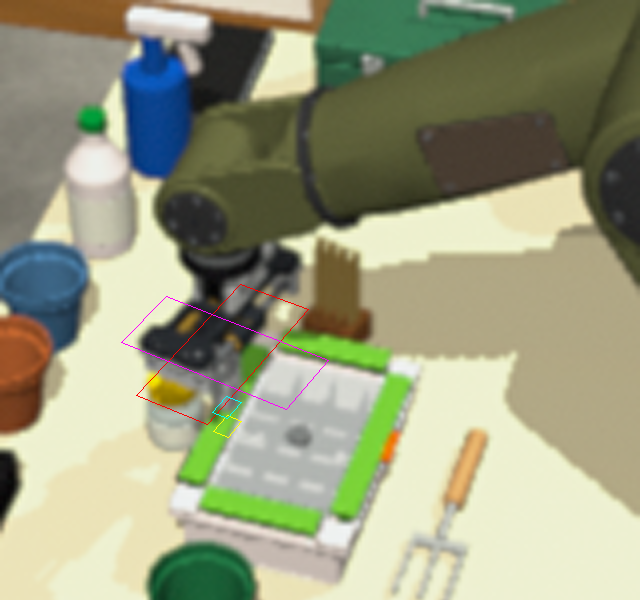

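The overlay shows the whole gripper about 25 mm higher than the reading says. The cyan outline drawn at TCP level matches the real tip, so the tip height is roughly tool_pos z. That fits first contact at 0.080, the stated open height. The tray and jar have not moved. I'll continue the press to about 0.073.

Call:
play_rows(targets=[[[0.001, 0, 0, 0, 0, 0, 1], [0.001, 0, 0, 0, 0, 0, 1]]])

```text
clock: 7.22
tool_pos: [0.648, 0.0016, 0.076]
tcp_rot: [0.233, 1.558, -0.233]
ft_force: [-1.1, 0.1, 2.4]
opening: 0.0002
```

Call:
play_rows(targets=[[[0.001, 0, 0, 0, 0, 0, 1], [0.001, 0, 0, 0, 0, 0, 1]]])

```text
clock: 7.48
tool_pos: [0.6479, 0.0015, 0.0738]
tcp_rot: [0.233, 1.559, -0.233]
ft_force: [0.3, 1.0, -0.3]
opening: 0.0005
```

Call:
play_rows(targets=[[[0.001, 0, 0, 0, 0, 0, 1], [0.001, 0, 0, 0, 0, 0, 1]]])

```text
clock: 7.72
tool_pos: [0.6479, 0.0015, 0.072]
tcp_rot: [0.233, 1.558, -0.233]
ft_force: [0.5, 0.1, 0.8]
opening: 0.0005
```

```bash
python3 - <<'E'
from h import *
from plant import status
shot("6",("side",))
s=status.sense();print(s["clock"],s["tool_pos"],s["ft_force"],s["torque"])
f=lambda t:pickle.load(open(f"side{t}.pkl","rb"))["image"]
cv2.imwrite("pics/c06.png",np.hstack([im[178:238,215:255,::-1].repeat(9,0).repeat(9,1) for im in (f("5"),f("6"))]))
E
```

```text
7.775 [0.64790565 0.00153384 0.0718779 ] [ 0.12786238 -1.00390381 -0.57919571] [ 0.04552979 -0.03575043 -0.00053593]
```

View pics/c06.png

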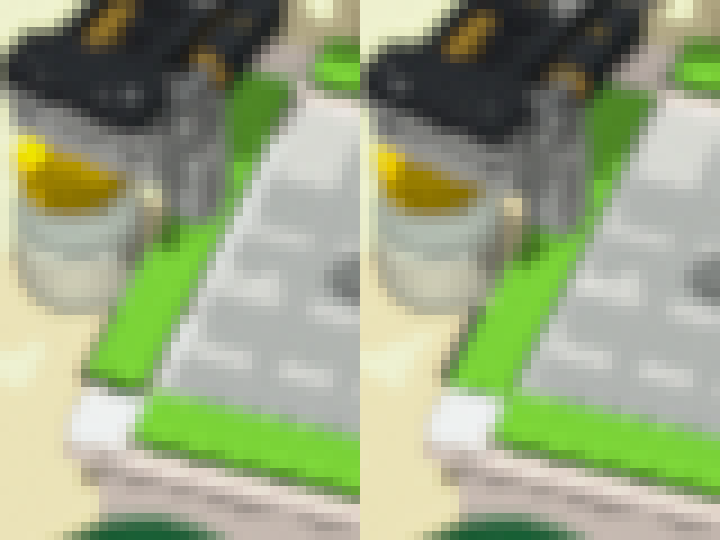

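The hinge section snapped shut: its lower end dropped level with the white block, and the force fell to zero. Now I'll lift and move to the left end.

Call:
play_rows(targets=[[[-0.015, 0, 0, 0, 0, 0, 1], [-0.015, 0, 0, 0, 0, 0, 1], [0, 0.023, -0.0234, 0, 0, 0, 1], [0, 0.023, -0.0234, 0, 0, 0, 1], [0, 0.023, -0.0234, 0, 0, 0, 1], [0, 0.023, -0.0234, 0, 0, 0, 1], [0, 0, 0, 0, 0, 0, 1], [0.014, 0, 0, 0, 0, 0, 1]]])

```text
clock: 8.78
tool_pos: [0.5865, 0.1165, 0.0893]
tcp_rot: [0.233, 1.555, -0.232]
ft_force: [-0.4, 0.0, -0.1]
opening: 0.0007
```

```bash
python3 - <<'E'
from h import *
from plant import status
shot("7")
s=status.sense();print(s["clock"],s["tool_pos"],s["ft_force"],s["torque"])
E
```

```text
8.875 [0.58502907 0.11592209 0.08644586] [-0.06362495  0.16803258  0.39253531] [ 0.01404531 -0.01957306 -0.01781812]
```

View pics/side7z.png

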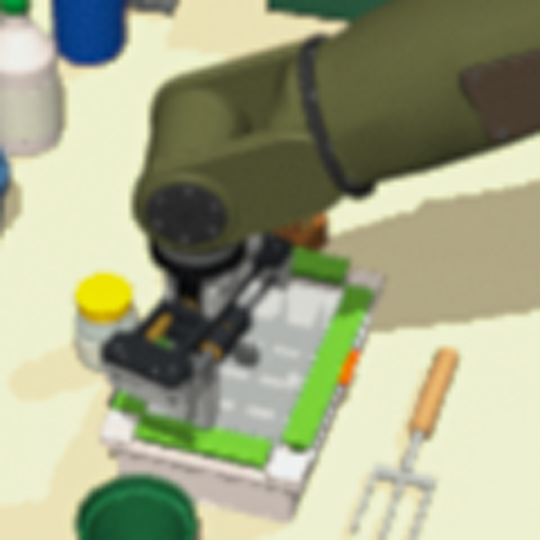

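View pics/top7z.png

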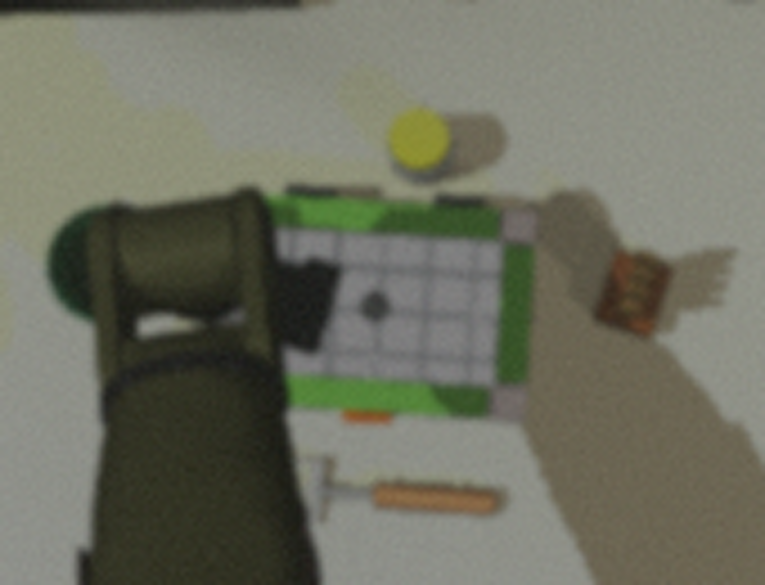

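```bash
cat >> h.py <<'E'
def ov(tag,t,R,out,x0=215,y0=195,w=70,h=55,k=10):
    c=pickle.load(open(f"side{tag}.pkl","rb"))
    o=cv2.resize(c["image"][y0:y0+h,x0:x0+w,::-1],None,fx=k,fy=k,interpolation=cv2.INTER_NEAREST)
    def P(q): u,v=proj(c,q);return (int((u-x0+.5)*k),int((v-y0+.5)*k))
    for z,col in((0,(0,0,255)),(.01,(255,0,255))):
        cv2.polylines(o,[np.array([P(t+R@np.array((z,a*.0125,b*.008))) for a,b in((1,1),(1,-1),(-1,-1),(-1,1))])],True,col,1)
    ctr=np.array([.576,.0075]);a=np.deg2rad(-4.8);ex=np.array([np.cos(a),np.sin(a)]);ey=np.array([-ex[1],ex[0]])
    for sx,sy,hx,hy in((0,.112,.055,.013),(0,-.112,.055,.013),(-.072,0,.013,.095)):
        cv2.polylines(o,[np.array([P([*(ctr+(sx+i*hx)*ex+(sy+j*hy)*ey),.08]) for i,j in((1,1),(1,-1),(-1,-1),(-1,1))])],True,(255,0,0),1)
    cv2.imwrite(out,o)
E
python3 - <<'E'
from h import *
from plant import status
s=status.sense();ov("7",s["tool_pos"],Rotation.from_rotvec(s["tcp_rot"]).as_matrix(),"pics/ov7.png")
E
```

```text
(no output)
```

View pics/ov7.png

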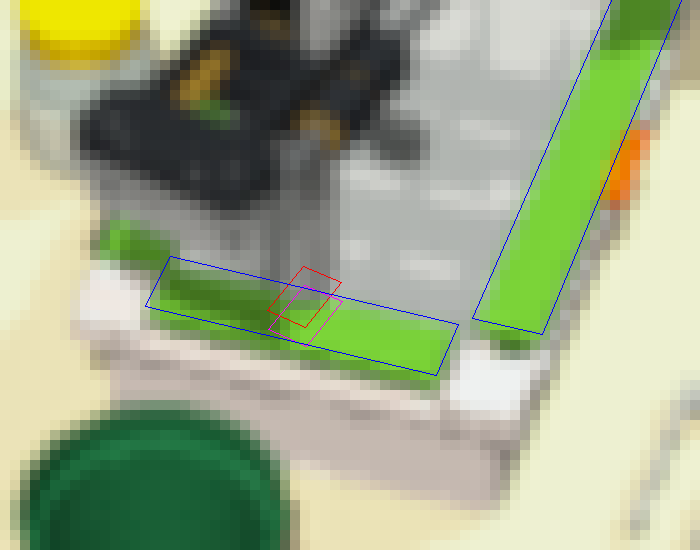

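In the overlay, the red TCP-level footprint sits at (305,297) and the section's centreline is at about (305,317). I'll shift 4 mm outward and then press.

Call:
play_rows(targets=[[[0, 0.004, -0.001, 0, 0, 0, 1], [0.002, 0, 0, 0, 0, 0, 1], [0.002, 0, 0, 0, 0, 0, 1], [0.002, 0, 0, 0, 0, 0, 1], [0.001, 0, 0, 0, 0, 0, 1], [0, 0, 0, 0, 0, 0, 1]]])

```text
clock: 9.62
tool_pos: [0.5856, 0.121, 0.0811]
tcp_rot: [0.233, 1.558, -0.233]
ft_force: [0.4, 1.0, -0.1]
opening: 0.0005
```

Call:
play_rows(targets=[[[0.001, 0, 0, 0, 0, 0, 1], [0.001, 0, 0, 0, 0, 0, 1]]])

```text
clock: 9.88
tool_pos: [0.5857, 0.121, 0.0795]
tcp_rot: [0.233, 1.558, -0.233]
ft_force: [-2.1, -0.4, 5.5]
opening: 0.0007
```

Call:
play_rows(targets=[[[0.001, 0, 0, 0, 0, 0, 1], [0.001, 0, 0, 0, 0, 0, 1]]])

```text
clock: 10.12
tool_pos: [0.5857, 0.121, 0.0773]
tcp_rot: [0.233, 1.558, -0.233]
ft_force: [0.0, -0.1, 2.4]
opening: 0.0003
```

Call:
play_rows(targets=[[[0.001, 0, 0, 0, 0, 0, 1], [0.001, 0, 0, 0, 0, 0, 1]]])

```text
clock: 10.38
tool_pos: [0.5856, 0.121, 0.0749]
tcp_rot: [0.233, 1.558, -0.233]
ft_force: [-0.1, 0.3, 1.1]
opening: 0.0006
```

Call:
play_rows(targets=[[[0.001, 0, 0, 0, 0, 0, 1], [0.001, 0, 0, 0, 0, 0, 1], [0.001, 0, 0, 0, 0, 0, 1], [0, 0, 0, 0, 0, 0, 1]]])

```text
clock: 10.88
tool_pos: [0.5856, 0.121, 0.072]
tcp_rot: [0.233, 1.558, -0.233]
ft_force: [0.7, -0.7, -0.1]
opening: -0.0001
```

```bash
python3 - <<'E'
from h import *
from plant import status
shot("8",("side",))
s=status.sense();print(s["clock"],s["tool_pos"],s["ft_force"]);ov("8",s["tool_pos"],Rotation.from_rotvec(s["tcp_rot"]).as_matrix(),"pics/ov8.png")
E
```

```text
10.925 [0.58555551 0.12099873 0.07208645] [-0.41149856  0.34037262  0.24753228]
```

View pics/ov8.png

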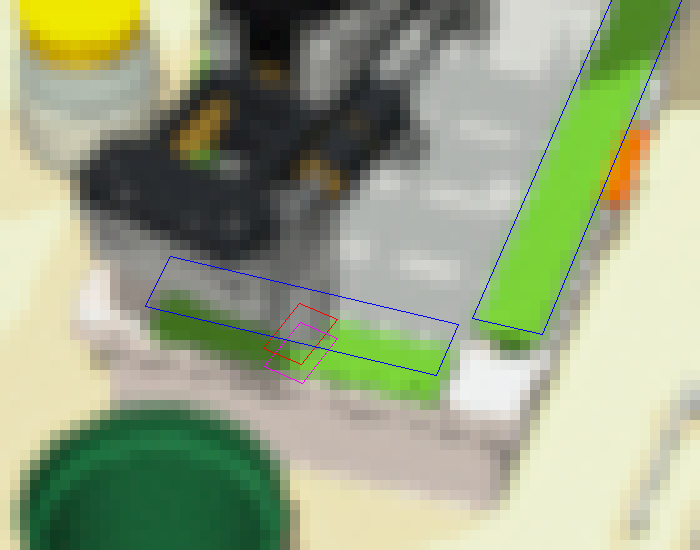

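The left end has dropped level with the corner blocks. Now I'll lift and move to the right end.

Call:
play_rows(targets=[[[-0.02, 0, 0, 0, 0, 0, 1], [-0.02, 0, 0, 0, 0, 0, 1], [0, -0.0435, 0.0094, 0, 0, 0, 1], [0, -0.0435, 0.0094, 0, 0, 0, 1], [0, -0.0435, 0.0094, 0, 0, 0, 1], [0, -0.0435, 0.0094, 0, 0, 0, 1], [0, -0.0435, 0.0094, 0, 0, 0, 1], [0, 0, 0, 0, 0, 0, 1]]])

```text
clock: 11.92
tool_pos: [0.5666, -0.1031, 0.1122]
tcp_rot: [0.235, 1.558, -0.236]
ft_force: [0.2, 1.0, -0.4]
opening: 0.0005
```

Call:
play_rows(targets=[[[0.01, 0, 0, 0, 0, 0, 1], [0.01, 0, 0, 0, 0, 0, 1], [0, 0, 0, 0, 0, 0, 1]]])

```text
clock: 12.3
tool_pos: [0.5665, -0.0997, 0.0909]
tcp_rot: [0.232, 1.56, -0.232]
ft_force: [0.5, 0.3, 0.3]
opening: 0.0004
```

```bash
python3 - <<'E'
from h import *
from plant import status
shot("9")
s=status.sense();print(s["clock"],s["tool_pos"],s["ft_force"]);ov("9",s["tool_pos"],Rotation.from_rotvec(s["tcp_rot"]).as_matrix(),"pics/ov9.png",x0=225,y0=155)
E
```

```text
12.4 [ 0.56698886 -0.10016378  0.09201467] [ 0.33311079  0.15725004 -0.18822425]
```

View pics/ov9.png

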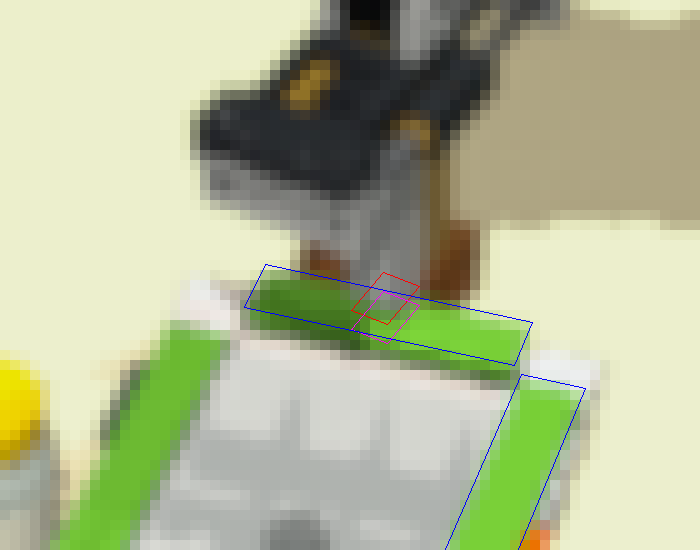

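View pics/top9z.png

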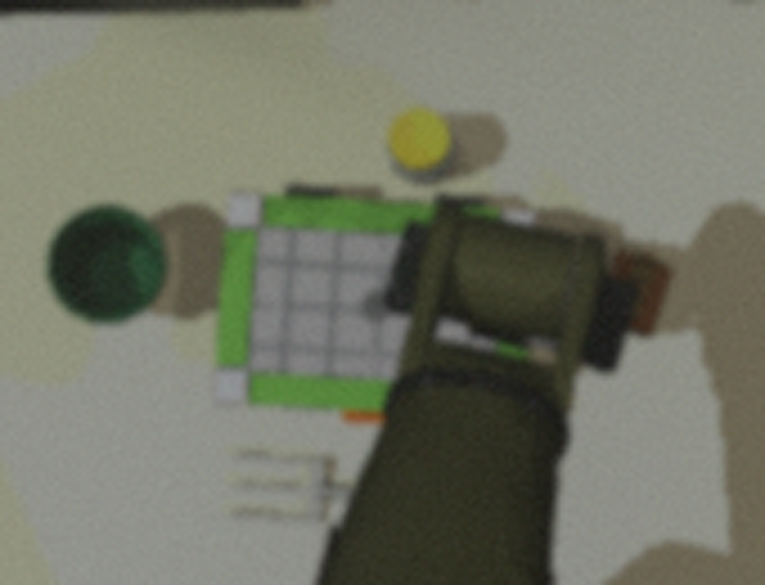

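The tip is over the right section, and the gripper body stays about 36 mm above the markers. I'll shift 3 mm inward, descend and press.

Call:
play_rows(targets=[[[0.002, 0.003, -0.001, 0, 0, 0, 1], [0.003, 0, 0, 0, 0, 0, 1], [0.003, 0, 0, 0, 0, 0, 1], [0.002, 0, 0, 0, 0, 0, 1], [0.001, 0, 0, 0, 0, 0, 1], [0, 0, 0, 0, 0, 0, 1]]])

```text
clock: 13.15
tool_pos: [0.5668, -0.0976, 0.0811]
tcp_rot: [0.233, 1.558, -0.233]
ft_force: [-0.7, 0.2, 0.6]
opening: 0.0002
```

Call:
play_rows(targets=[[[0.001, 0, 0, 0, 0, 0, 1], [0.001, 0, 0, 0, 0, 0, 1]]])

```text
clock: 13.4
tool_pos: [0.567, -0.0976, 0.0795]
tcp_rot: [0.233, 1.558, -0.233]
ft_force: [-3.1, 0.4, 4.9]
opening: 0.0007
```

Call:
play_rows(targets=[[[0.001, 0, 0, 0, 0, 0, 1], [0.001, 0, 0, 0, 0, 0, 1]]])

```text
clock: 13.65
tool_pos: [0.567, -0.0976, 0.0773]
tcp_rot: [0.233, 1.558, -0.233]
ft_force: [-1.0, 1.3, 3.3]
opening: 0.0008
```

Call:
play_rows(targets=[[[0.001, 0, 0, 0, 0, 0, 1], [0.001, 0, 0, 0, 0, 0, 1]]])

```text
clock: 13.9
tool_pos: [0.5669, -0.0976, 0.075]
tcp_rot: [0.233, 1.558, -0.233]
ft_force: [0.1, -0.2, 0.7]
opening: 0.0002
```

Call:
play_rows(targets=[[[0.001, 0, 0, 0, 0, 0, 1], [0.001, 0, 0, 0, 0, 0, 1], [0.001, 0, 0, 0, 0, 0, 1], [0, 0, 0, 0, 0, 0, 1]]])

```text
clock: 14.4
tool_pos: [0.5668, -0.0975, 0.072]
tcp_rot: [0.233, 1.558, -0.233]
ft_force: [-0.6, -1.1, -0.7]
opening: 0.0003
```

```bash
python3 - <<'E'
from h import *
from plant import status
shot("10",("side",))
s=status.sense();print(s["clock"],s["tool_pos"],s["ft_force"]);ov("10",s["tool_pos"],Rotation.from_rotvec(s["tcp_rot"]).as_matrix(),"pics/ov10.png",x0=225,y0=155)
E
```

```text
14.45 [ 0.56681861 -0.09753382  0.07209239] [ 0.89167413 -0.51542574 -0.31696361]
```

View pics/ov10.png

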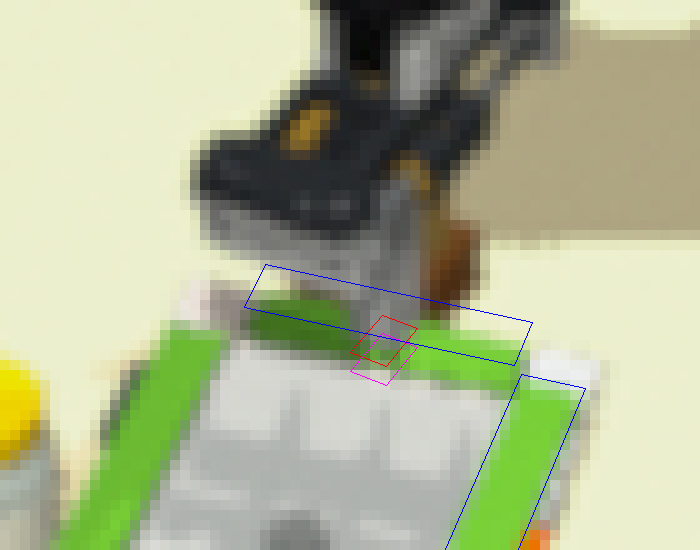

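The right end is shut: its inner wall is hidden and its ends are level with the blocks. Next is the front section.

Call:
play_rows(targets=[[[-0.015, 0, 0, 0, 0, 0, 1], [-0.02, 0, 0, 0, 0, 0, 1], [0, 0.022, -0.023, 0, 0, 0, 1], [0, 0.022, -0.023, 0, 0, 0, 1], [0, 0.022, -0.023, 0, 0, 0, 1], [0, 0.022, -0.023, 0, 0, 0, 1], [0.01, 0, 0, 0, 0, 0, 1], [0.007, 0, 0, 0, 0, 0, 1]]])

```text
clock: 15.45
tool_pos: [0.505, 0.0131, 0.0901]
tcp_rot: [0.233, 1.558, -0.233]
ft_force: [-0.2, 0.3, -0.2]
opening: 0.0005
```

Call:
play_rows(targets=[[[0, 0, 0, 0, 0, 0, 1]]])

```text
clock: 15.58
tool_pos: [0.5047, 0.0128, 0.0896]
tcp_rot: [0.234, 1.559, -0.234]
ft_force: [-0.5, 0.1, 0.3]
opening: 0.0007
```

```bash
python3 - <<'E'
from h import *
from plant import status
shot("11",("side",))
s=status.sense();print(s["clock"],s["tool_pos"],s["ft_force"]);ov("11",s["tool_pos"],Rotation.from_rotvec(s["tcp_rot"]).as_matrix(),"pics/ov11.png",x0=235,y0=180)
E
```

```text
15.625 [0.50480373 0.01283325 0.089946  ] [-0.31973339  0.36039473  0.19478609]
```

View pics/ov11.png

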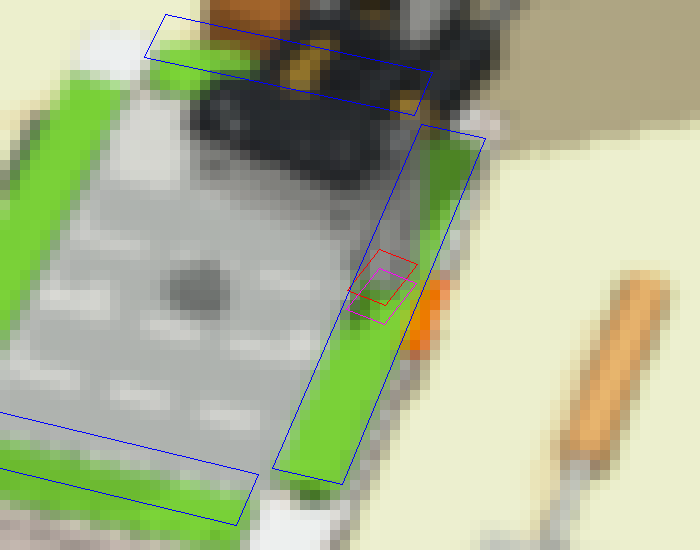

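The tip at (380,275) is centred across the front strip. Pressing it now.

Call:
play_rows(targets=[[[0.003, 0, 0, 0, 0, 0, 1], [0.003, 0, 0, 0, 0, 0, 1], [0.002, 0, 0, 0, 0, 0, 1], [0.001, 0, 0, 0, 0, 0, 1], [0, 0, 0, 0, 0, 0, 1]]])

```text
clock: 16.25
tool_pos: [0.5046, 0.0135, 0.0811]
tcp_rot: [0.233, 1.558, -0.233]
ft_force: [0.1, -1.3, -0.5]
opening: 0.0004
```

Call:
play_rows(targets=[[[0.001, 0, 0, 0, 0, 0, 1], [0.001, 0, 0, 0, 0, 0, 1]]])

```text
clock: 16.5
tool_pos: [0.5047, 0.0135, 0.0794]
tcp_rot: [0.233, 1.558, -0.233]
ft_force: [-1.4, -0.1, 5.2]
opening: 0.0006
```

Call:
play_rows(targets=[[[0.001, 0, 0, 0, 0, 0, 1], [0.001, 0, 0, 0, 0, 0, 1]]])

```text
clock: 16.75
tool_pos: [0.5047, 0.0135, 0.0773]
tcp_rot: [0.233, 1.558, -0.233]
ft_force: [-0.6, -0.1, 2.8]
opening: 0.0006
```

Call:
play_rows(targets=[[[0.001, 0, 0, 0, 0, 0, 1], [0.001, 0, 0, 0, 0, 0, 1]]])

```text
clock: 17.0
tool_pos: [0.5047, 0.0135, 0.075]
tcp_rot: [0.233, 1.558, -0.233]
ft_force: [-0.6, -0.3, 0.2]
opening: 0.0002
```

Call:
play_rows(targets=[[[0.001, 0, 0, 0, 0, 0, 1], [0.001, 0, 0, 0, 0, 0, 1], [0.001, 0, 0, 0, 0, 0, 1], [0, 0, 0, 0, 0, 0, 1]]])

```text
clock: 17.5
tool_pos: [0.5045, 0.0135, 0.072]
tcp_rot: [0.233, 1.558, -0.233]
ft_force: [0.4, -0.4, -0.1]
opening: 0.0005
```

Same snap signature as the other three. I'll lift well clear and move back toward the start for an unobstructed look.

Call:
play_rows(targets=[[[-0.02, 0, 0, 0, 0, 0, 1], [-0.04, 0, 0, 0, 0, 0, 1], [-0.04, 0, 0, 0, 0, 0, 1], [-0.03, 0, 0, 0, 0, 0, 1], [0, 0.04, -0.02, 0, 0, 0, 1], [0, 0.045, -0.025, 0, 0, 0, 1], [0, 0.045, -0.025, 0, 0, 0, 1], [0, 0.045, -0.025, 0, 0, 0, 1]]])

```text
clock: 18.5
tool_pos: [0.4644, 0.2102, 0.2023]
tcp_rot: [0.233, 1.558, -0.233]
ft_force: [0.4, -0.3, -0.6]
opening: 0.0004
```

Call:
play_rows(targets=[[[0, 0.045, -0.025, 0, 0, 0, 1], [0, 0.045, -0.025, 0, 0, 0, 1], [0, 0.045, -0.025, 0, 0, 0, 1], [0, 0.045, -0.025, 0, 0, 0, 1], [0, 0.03, -0.025, 0, 0, 0, 1], [0, 0.03, -0.025, 0, 0, 0, 1], [0, 0, 0, 0, 0, 0, 1], [0, 0, 0, 0, 0, 0, 1]]])

```text
clock: 19.5
tool_pos: [0.3919, 0.4815, 0.202]
tcp_rot: [0.233, 1.558, -0.233]
ft_force: [0.3, -0.5, 0.1]
opening: 0.0006
```

```bash
python3 - <<'E'
from h import *
from plant import status
shot("12")
s=status.sense();print(s["clock"],s["tool_pos"],s["ft_force"])
for n in("side","top"):
  for t in("0","12"):
    c=pickle.load(open(f"{n}{t}.pkl","rb"));hsv=cv2.cvtColor(c["image"],cv2.COLOR_RGB2HSV);m=cv2.inRange(hsv,(38,110,90),(60,255,255));k,l,st,ce=cv2.connectedComponentsWithStats(m)
    print(n,t,[(ce[i].round(1).tolist(),ray(c,*ce[i],.08 if t=="0" else .07)[:2].round(4).tolist()) for i in range(1,k) if st[i,4]>60 and 190<ce[i][0]<280])
a,b=[pickle.load(open(f"side{t}.pkl","rb"))["image"] for t in("0","12")]
cv2.imwrite("pics/fin.png",np.hstack([cv2.resize(x[150:280,195:325,::-1],None,fx=3,fy=4,interpolation=cv2.INTER_CUBIC) for x in(a,b)]))
E
```

```text
19.6 [0.39226964 0.48119824 0.20229331] [ 0.26884714  0.11703171 -1.14477341]
side 0 [([263.3, 187.0], [0.5657, -0.0983]), ([235.4, 203.5], [0.6477, 0.0149]), ([272.2, 211.4], [0.5042, 0.0247]), ([244.8, 227.2], [0.5835, 0.1245])]
side 12 [([263.0, 188.4], [0.567, -0.1005]), ([235.6, 204.8], [0.648, 0.0118]), ([276.7, 202.3], [0.4993, -0.0365]), ([244.3, 228.9], [0.5857, 0.1239])]
top 0 [([229.3, 167.1], [0.6495, 0.0003]), ([196.5, 185.0], [0.5876, 0.1186]), ([259.2, 189.1], [0.5681, -0.1054]), ([226.7, 207.4], [0.5051, 0.0116])]
top 12 [([229.6, 167.6], [0.6492, -0.0003]), ([196.8, 185.7], [0.5861, 0.1187]), ([259.2, 189.8], [0.5663, -0.1055]), ([226.4, 207.5], [0.5051, 0.0134])]
```

View pics/fin.png

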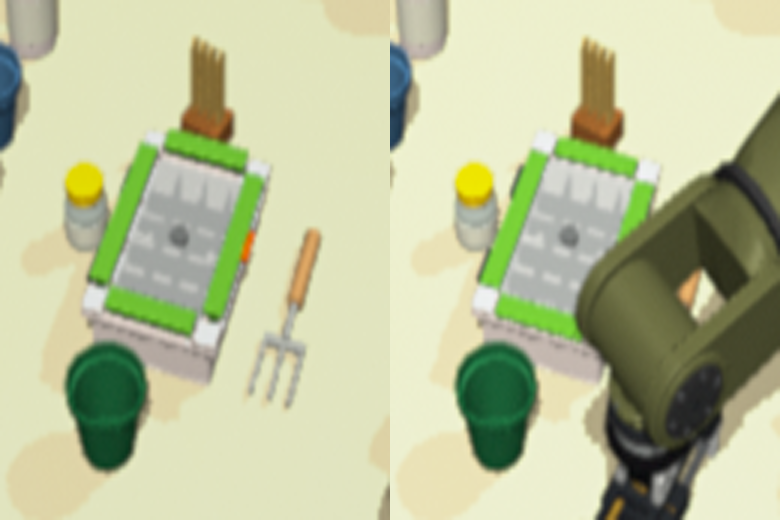

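View pics/top12z.png

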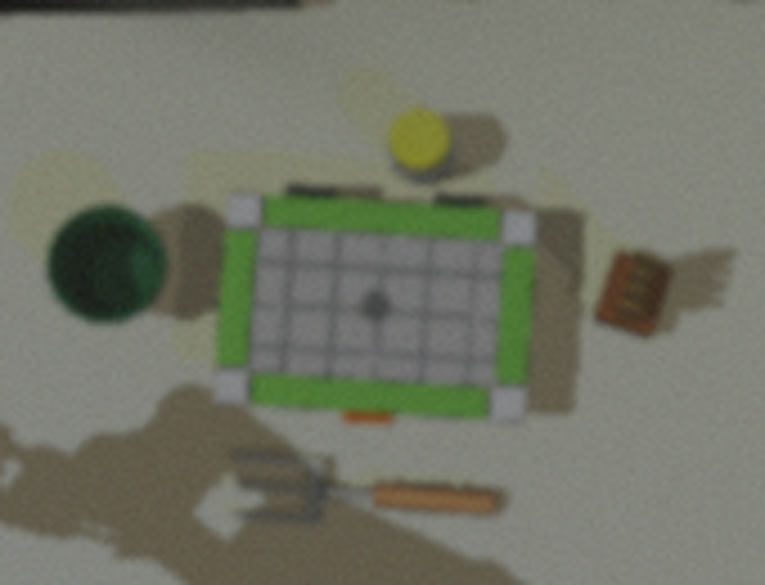

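Three sections are clearly shut and nothing has moved. The arm hides part of the front section in the side view, so I'll move it aside.

Call:
play_rows(targets=[[[0, -0.01, -0.038, 0, 0, 0, 1], [0, -0.01, -0.038, 0, 0, 0, 1], [0, -0.01, -0.038, 0, 0, 0, 1], [0, -0.01, -0.038, 0, 0, 0, 1], [0, -0.01, -0.038, 0, 0, 0, 1], [0, 0, 0, 0, 0, 0, 1], [0, 0, 0, 0, 0, 0, 1]]])

```text
clock: 20.48
tool_pos: [0.1963, 0.4895, 0.2024]
tcp_rot: [0.234, 1.558, -0.233]
ft_force: [-0.8, 0.5, 0.1]
opening: 0.0004
```

```bash
python3 - <<'E'
from h import *
from plant import status
shot("13",("side",))
s=status.sense();print(s["clock"],s["tool_pos"],s["ft_force"])
for t in("0","13"):
    c=pickle.load(open(f"side{t}.pkl","rb"));hsv=cv2.cvtColor(c["image"],cv2.COLOR_RGB2HSV);m=cv2.inRange(hsv,(38,110,90),(60,255,255));k,l,st,ce=cv2.connectedComponentsWithStats(m)
    print(t,[(ce[i].round(1).tolist(),ray(c,*ce[i],.08 if t=="0" else .07)[:2].round(4).tolist()) for i in range(1,k) if st[i,4]>60 and 190<ce[i][0]<280])
a,b=[pickle.load(open(f"side{t}.pkl","rb"))["image"] for t in("0","13")]
cv2.imwrite("pics/fin2.png",np.hstack([cv2.resize(x[150:280,195:325,::-1],None,fx=3,fy=4,interpolation=cv2.INTER_CUBIC) for x in(a,b)]))
E
```

```text
20.525 [0.19646209 0.48950549 0.20227173] [ 0.20347414  0.30225957 -0.32614397]
0 [([263.3, 187.0], [0.5657, -0.0983]), ([235.4, 203.5], [0.6477, 0.0149]), ([272.2, 211.4], [0.5042, 0.0247]), ([244.8, 227.2], [0.5835, 0.1245])]
13 [([263.0, 188.4], [0.567, -0.1005]), ([235.6, 204.8], [0.6481, 0.0117]), ([272.5, 212.9], [0.5034, 0.0224]), ([244.9, 228.9], [0.5835, 0.1238])]
```

View pics/fin2.png

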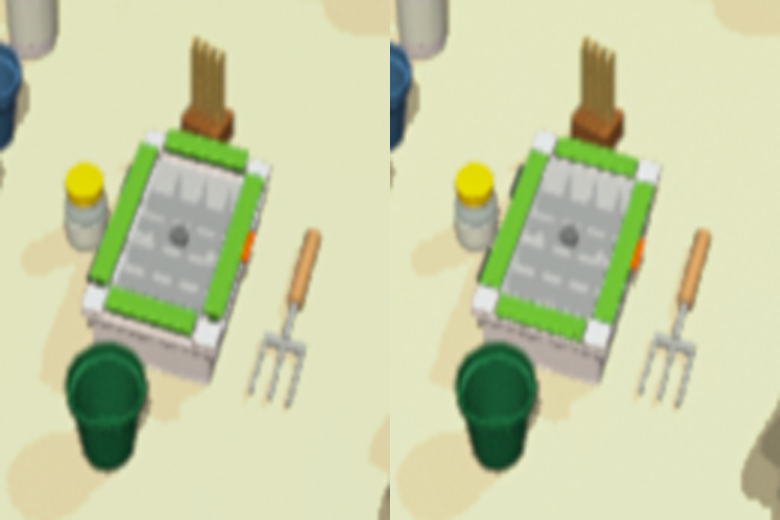

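All four sections are flush with the white blocks, and the tray, jar, pot, fork and markers are where they started. Handing in.

```bash
python3 -c "
from plant import arm
print(arm.hand_in())"
```

```text
the job is handed in; nothing more can be done
None
```

All four rim sections are pressed shut, in the order hinge, left end, right end, front, using the closed fingertips only. I handed the job in at about 20.5 s.

- **Snap:** the three later presses met about 5 N just below 80 mm, and the hinge read about 4 N. On all four, the force fell to zero after about 5 mm as the section snapped.
- **Final views:** both cameras, with the arm withdrawn, show all four sections level with the white corner blocks. In the pictures the tray is in place to within measuring accuracy, and the jar, pot, fork and markers look unmoved. I did not check the tamper separately at the end.
- **Disagreement:** the fingertips touched at the TCP height reading, not 25 mm ahead of it as the description says. I found this from the side view and the late contact, and set the press depths from the measured contact.
- **Other mismatch:** the side camera's sideways (y) positions differed from the top camera's by several millimetres. Most of that seemed to come from visible side faces, and the fingertip positions held up.

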